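# Park the rolling pin in its groove

## Task

Park the rolling pin so that it cannot run off the worktop: push on its top with your fingertips to roll it gently away from you over the pastry board, until the barrel drops into the long groove near the board's far edge, and if it arrives askew nudge the end that lags, so that it lies still and seated along its whole length. The pin must roll: do not pinch, lift or drag it, and do not let it run on past the groove. Leave the two spice jars on the board and the things round it where they stand.

Things in the scene. Friction and masses are not known exactly. Their poses are not given: they have to be found in the camera images.
- pin: one-piece wooden rolling pin on the board, 0.4 to 0.65 kg. Barrel 60 mm thick, 220 mm long; thin handles (29 mm) make it 360 mm. Origin on its axis in mid-barrel, 30 mm above the board; y axis along the pin (ends alike), x and z turn as it rolls. Starts 105 to 155 mm on the robot's side of the groove, up to 0.28 rad askew. It soon stops by itself: let go at 0.1 m/s it runs on about 10 mm
- board: light wooden pastry board, fixed to the worktop, 340 mm along its x, 380 mm along its y, 20 mm thick; origin at the centre of its underside, z up, x pointing away from the robot towards the groove. Its top is smooth and level but for the groove
- groove (a point): middle of the groove's length, level with the board's top (20 mm above the worktop); axes as the board's. The groove runs along y over the whole board, 42 mm wide, 11 mm deep, its middle 85 mm from the far edge. The seated barrel rests on both its edges, its axis 21.4 mm above this point (30 mm on the flat), so a push that goes on rolls it out again
- spice: slim spice jar with a dark cap, 41 mm in diameter, 105 mm tall, standing on the board's far strip beyond the left half of the groove; origin at the centre of its underside. Not to be moved
- paprika: slim spice jar with a red cap, 44 mm in diameter, 105 mm tall, standing on the board's far strip beyond the right half of the groove; origin at the centre of its underside. Not to be moved
- bowl: small ceramic bowl, 115 mm across, 59 mm high, on the worktop right of the board; origin at the centre of its underside. Not to be moved
- garlic: garlic bulb, 56 mm, on the worktop left of the board; origin at the centre of its underside. Not to be moved
- spoon: metal spoon, 191 mm long, lying on the worktop right of the board; origin at the centre of its underside. Not to be moved
- jar: low glass jar with a metal lid, 62 mm across, 60 mm high, on the worktop left of the board; origin at the centre of its underside. Not to be moved

How it is judged:
On the way:
1. the pin rolls under fingertips that push on its top, on the flat of the board 30 to 90 mm before the groove (contact force between the fingers and pin above 0.3 N and height (world z) of the grasp point above 0.08 m and angular speed of pin above 0.2 rad/s and x of pin in the frame of groove between -0.09 and -0.03 m), for 0.1 s.
At the end, for the whole second after the job is handed in: The barrel lies in the groove: its axis within 5 mm of the groove's middle line, within 0.04 rad of its direction and at most 23.5 mm above the board's top (21.4 mm is fully seated), its middle within 70 mm of the middle of the groove's length, and it is at rest (x of pin in the frame of groove between -0.005 and 0.005 m and y of pin in the frame of groove between -0.07 and 0.07 m and z of pin in the frame of groove below 0.0235 m and angle between the y axis of pin and the y axis of groove, either way round below 0.04 rad and linear speed of pin below 0.01 m/s and angular speed of pin below 0.1 rad/s); the robot touches nothing.
It fails at once if the pin was lifted or thrown up (12 mm above the board) (height (world z) of pin above 0.062 m).
It fails at once if the pin ran on past the groove (25 mm beyond its middle) (x of pin in the frame of groove above 0.025 m).
It fails at once if the pin was dragged or carried along without rolling (faster than 0.05 m/s while hardly turning) (linear speed of pin above 0.05 m/s and angular speed of pin below 0.5 rad/s).
It fails at once if the pin was pressed hard (over 80 N) (contact force between the fingers and pin above 80 N).
It fails at once if a jar, the bowl, the garlic or the spoon was moved (over 15 mm) or one on the board tipped (distance of any of spice, paprika, bowl, garlic, spoon, jar from where it was at the start of the episode above 0.015 m or angle between any of spice, paprika's own z axis and vertical above 0.3 rad).
It also fails if it takes over 58 s, if anything falls off the work surface, if the arm or the gripper's body presses on something with over 40 N, if the wrist force passes 120 N, or if a joint passes its speed limit or range.

## Robot

A 6-joint arm with a two-finger parallel gripper is mounted at the origin on a cart in front of the work surface, level with it; the furniture and walls round the work are solid. World frame = base frame: x ahead of the robot, y to its left, z up, the work surface at z = 0. Lengths are in m, angles in rad, forces in N, time in s.
With the tool pointing down it reaches from about 0.35 to 0.975 m from the base axis. Payload 17.4 kg.
Tool frame: the origin (TCP) lies on the centre line of the jaws, within the pads' length; the fingertips stand 25 mm ahead of it and the grasp point (between the pads) lies 6 mm ahead of it; z points along the fingers, y is the line along which they close (so a half turn about z gives the same grasp; the last joint's range is limited). The gripper opens to 85 mm and grips with 20 to 120 N. Pads are 22 mm wide; open, the fingers measure 114 mm over their backs; the gripper's body (76 mm by 85 mm) begins 54 mm behind the grasp point. The pads swing forward as they close: fully open they stand 13 mm farther back than shut.
Start: joints at [-1.208, 0.116, 1.442, -0, 1.584, -0.038], TCP at [0.263, -0.622, 0.256] pointing down, gripper open.
Joint ranges: [-2.83, 2.83], [-0.83, 2.19], [0.07, 2.5], [-1.14, 4.28], [0.01, 3], [-2.97, 2.97]. Speed limits (rad/s): [1.89, 1.89, 2.22, 3.14, 3.14, 3.14].

## Interface

Orientations are given as a unit quaternion [w, x, y, z].
In Python, from plant import r gives the robot as it stands.
- The arm moves only by the tool inch_along, called after "Call:" as name([rows], argument=value, ...), one row to a line, values as JSON. Schema: {"type":"object","properties":{"motion":{"type":"array","items":{"type":"object","properties":{"dx":{"type":"number"},"dy":{"type":"number"},"dz":{"type":"number"},"drx":{"type":"number"},"dry":{"type":"number"},"drz":{"type":"number"},"jaw":{"type":"number"}},"additionalProperties":false,"required":["jaw"]},"minItems":1,"maxItems":5},"force":{"type":"number"},"only":{"type":"string"},"quiet":{"type":"boolean"},"lines":{"type":"string"}},"required":["motion"],"additionalProperties":false}. motion is a list of rows, 1 to 5 of them, each an object with the fields dx, dy, dz (the shift in a scale on which 1.0 is 25 cm), drx, dry, drz (a rotation vector in shares of pi/2 rad (1.0 is pi/2 rad)), jaw (the opening from 0.0 (shut) to 1.0 (fully open)); a field left out counts as zero (the opening has to be given); each row is the pose to reach, as a shift and turn from the pose commanded when the call began, along the tool's axes at that moment; what a row does not reach only later rows make up. A row lasts 1/10 s, in which the tool goes at most 0.05 m and 0.15 rad, less where a joint would pass 70% of its speed; a pose out of reach is approached as far as the arm can. The fingers move at their own pace and stop on an object; force is the grip in N (left out, the last holds). Time passes only in rows, so rows that do not move let the fingers close. The tool returns the time, the measured TCP pose, the force, the opening and the grip force at its end. only (a regular expression) keeps the lines of the reply that match it, lines (a string "A,B") keeps lines A to B, and quiet returns only ok. A shift or turn number past 1, either way, is cut back to 1. Input that does not fit is refused with a message, and nothing moves.
- r.sense(): the state, without advancing time (a new reading comes with each control period).
- r.read_camera(name): name is "side" or "top" or "wrist"; returns a dict with "frame" (400x640x3 uint8, red, green, blue), "fx", "fy", "cx", "cy" (pixels), "R" (3x3) and "t" (3): a world point X has camera coordinates R X + t; the wrist camera has in their place "hand_eye" (4x4, takes a point from camera to tool coordinates, whose origin is the TCP and whose axes are the flange's). Camera axes: x right, y down, z forward; pixel columns grow to the right and rows downward; lengths in m; the calibration is good to about 2 mm. A picture is of the moment at which its call begins: read the wrist's pose just before it. There is no depth.
- r.sign_off(): hands the job in; it is judged then, once.
The state is a dict: "t": time; "q": joint angles; "qvel": joint speeds; "joint_torque": joint torques, N m; "ee_pos": TCP position; "orientation": TCP orientation; "ft_force": force on the tool from outside, world axes, zero at the start; "wrist_torque": the same for the moment, N m; "opening": opening from 0.0 (shut) to 1.0 (fully open); "grip_force": force on a finger pad.
Only numpy, scipy, OpenCV 4.12 (cv2) and the standard library are available. Lean on these libraries where they do the work, as an engineer would, in place of code of your own. Each camera call takes 0.05 s, during which the arm holds its last target. There are 200 camera calls.

## Working session

There is one attempt and no reset: what is moved stays moved. The work goes in short steps, Python scripts to look and compute and a tool call to move; the robot and the scene stay as the last step left them, time stands still between calls to the robot, and variables do not carry over. Pictures are saved under pics/ and viewed, at most 10 in all, crops included, and the job is handed in when it is done.

```bash
ls; mkdir -p pics; python3 - <<'E'
from plant import r
import cv2
s=r.sense(); print(s['t'],s['ee_pos'],s['orientation'],s['ft_force'],s['opening'])
for n in ('top','side'):
    c=r.read_camera(n); cv2.imwrite(f'pics/{n}0.png',c['frame'][:,:,::-1]); print(n,c['fx'],c['fy'],c['cx'],c['cy'],c['R'],c['t'])
E
```

```text
pics
plant.py
0.0 [ 0.26329347 -0.62134106  0.25554517] [-5.90748607e-04  9.79985201e-01  1.99069450e-01 -1.05109627e-04] [-0.41457763  0.49185168 -1.02639119] 0.998920226463518
top 515.4095250432506 515.4095250432506 320.15342319756337 205.31003543411308 [[ 1.84959079e-02 -9.99822596e-01  3.56073615e-03]
 [-9.73460718e-01 -1.88205076e-02 -2.28078977e-01]
 [ 2.28105530e-01  7.52290977e-04 -9.73636124e-01]] [-0.01732373  0.52170477  1.62018849]
side 363.45555443578223 363.45555443578223 317.66241970635565 197.16222585210068 [[-0.89945593 -0.43679281 -0.01382311]
 [-0.1849455   0.40912264 -0.89354005]
 [ 0.39594722 -0.80114337 -0.44877065]] [0.47008963 0.14828441 0.82424066]
```

View pics/top0.png

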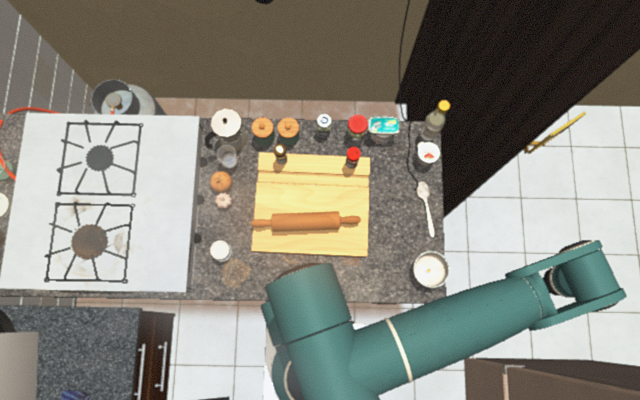

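View pics/side0.png

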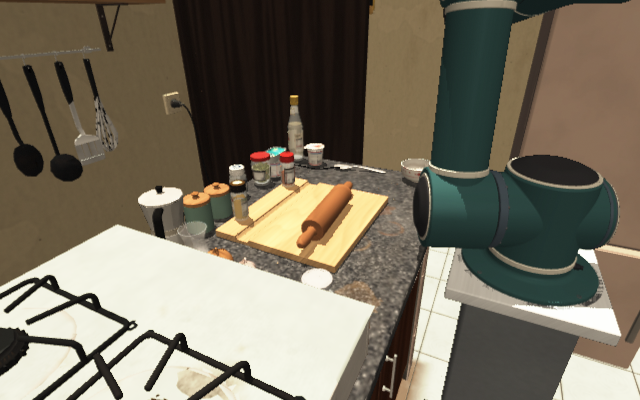

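The top view shows the board at about (252–370, 153–255), with the pin at (252–360, 215–231) and the groove line near row 175. I'll enlarge the board.

```bash
python3 - <<'E'
import cv2
im=cv2.imread('pics/top0.png')[140:265,240:380]
cv2.imwrite('pics/crop0.png',cv2.resize(im,None,fx=4.5,fy=4.5,interpolation=cv2.INTER_CUBIC))
E
```

```text
(no output)
```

View pics/crop0.png

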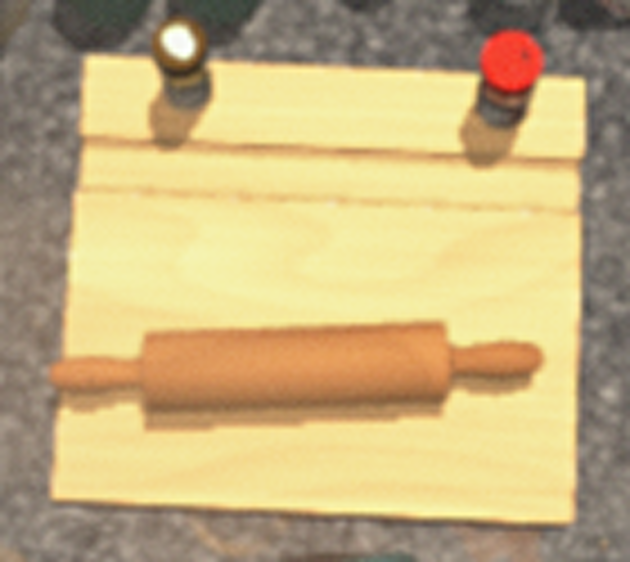

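```bash
cat > h.py <<'E'
from plant import r
import numpy as np
def ray(c,u,v,z):
    d=np.array([(u-c['cx'])/c['fx'],(v-c['cy'])/c['fy'],1]); R=np.array(c['R']);t=np.array(c['t'])
    o=-R.T@t; d=R.T@d; return o+d*(z-o[2])/d[2]
def crop(c,u,v,z,u0=240,v0=140,k=4.5): return ray(c,u0+(u+.5)/k-.5,v0+(v+.5)/k-.5,z)
E
python3 - <<'E'
from h import *
c=r.read_camera('top')
P=[crop(c,*p,.02)[:2] for p in [(84,55),(585,78),(574,523),(52,498)]]
P=np.array(P); print(P.round(4))
print('sides',[np.linalg.norm(P[i]-P[(i+1)%4]).round(4) for i in range(4)])
cen=P.mean(0); ax=(P[0]+P[1]-P[2]-P[3]); ay=P[0]+P[3]-P[1]-P[2]; 
a=(np.arctan2(ax[1],ax[0])+np.arctan2(-ay[0],ay[1]))/2; x=np.array([np.cos(a),np.sin(a)]);y=np.array([-x[1],x[0]])
print('cen',cen,'yaw',a,'groove',cen+.085*x)
for p in [(82,137),(77,190),(582,158),(579,212)]:
    q=crop(c,*p,.02)[:2]-cen; print('groove edge',q@x,q@y)
A=crop(c,50,374,.05)[:2];B=crop(c,542,356,.05)[:2]
print('ends',A,B,np.linalg.norm(A-B))
C=crop(c,144,372.5,.05)[:2];D=crop(c,447,362,.05)[:2]; print('barrel',C,D,np.linalg.norm(C-D))
g=cen+.085*x
for q in (A,B,C,D,(A+B)/2,(C+D)/2): print(np.round([(q-g)@x,(q-g)@y],4))
for n,p in dict(spice=(182,43),pap=(512,62)).items():
    q=crop(c,*p,.125)[:2]; print(n,q,(q-g)@x,(q-g)@y)
w=A-B; print('pin angle rel board',np.arctan2(-w[0],w[1])-a)
E
```

```text
[[ 0.7152  0.2078]
 [ 0.7044 -0.1733]
 [ 0.3649 -0.1641]
 [ 0.3759  0.2155]]
sides [np.float64(0.3812), np.float64(0.3396), np.float64(0.3798), np.float64(0.3394)]
cen [0.540096   0.02147307] yaw -0.02680942474663196 groove [0.62506546 0.01919454]
groove edge 0.1050700814834527 0.18771973070173667
groove edge 0.06349628241867238 0.18844245276708976
groove edge 0.10605902900141373 -0.18948552057319648
groove edge 0.06382923157028247 -0.18823917565342338
ends [0.46181156 0.21734602] [ 0.48194405 -0.13842249] 0.3563376935221733
barrel [0.46422125 0.14945836] [ 0.47618254 -0.06960348] 0.2193881453503436
[-0.1685  0.1937]
[-0.1388 -0.1614]
[-0.1643  0.1259]
[-0.1464 -0.0928]
[-0.1537  0.0162]
[-0.1554  0.0166]
spice [0.68951928 0.12471957] 0.06160193524760365 0.10721486709758131
pap [ 0.67989544 -0.11094593] 0.05829885105564932 -0.12862392506207213
pin angle rel board 0.08333788022197826
```

Pin found 154 mm before the groove and 0.083 rad askew, with its left end lagging. Sizes check out: the board measures 381 × 340 mm, the pin 356 mm and the barrel 219 mm. I'll bring the tool above the pin with its y axis along it.

```bash
cat >> h.py <<'E'
from scipy.spatial.transform import Rotation as Ro
G=np.array([.6251,.0192]); A=-.0268; GX=np.array([np.cos(A),np.sin(A)]); GY=np.array([-GX[1],GX[0]])
def go(x,y,z,yaw):   # target in groove frame (x,y), world z, yaw of tool x relative to the board
    s=r.sense(); q=s['orientation']; R=Ro.from_quat([q[1],q[2],q[3],q[0]])
    p=np.r_[G+x*GX+y*GY,z]
    T=Ro.from_matrix(np.c_[np.r_[np.cos(A+yaw),np.sin(A+yaw),0],np.r_[np.sin(A+yaw),-np.cos(A+yaw),0],[0,0,-1]])
    print('t',round(s['t'],2),'d',R.inv().apply(p-s['ee_pos']).round(4),'rot',(R.inv()*T).as_rotvec().round(4))
def where():
    s=r.sense(); q=s['orientation']; R=Ro.from_quat([q[1],q[2],q[3],q[0]]).as_matrix(); d=np.array(s['ee_pos'][:2])-G
    print('t',round(s['t'],2),'groove xy',(d@GX).round(4),(d@GY).round(4),'z',round(s['ee_pos'][2],4),'yaw',(np.arctan2(R[1,0],R[0,0])-A).round(3),'tz',R[:,2].round(3),'F',np.round(s['ft_force'],1))
E
python3 -c "
from h import *
where();go(-.168,.0165,.13,.083)"
```

```text
t 0.15 groove xy -0.3445 -0.65 z 0.2557 yaw 0.428 tz [-0.     0.001 -1.   ] F [-0.5  0.8  0.2]
t 0.15 d [ 0.437  -0.5332  0.1262] rot [-9.000e-04  1.000e-04  3.446e-01]
```

The rows are not in the units I measure in: shifts go in shares of 25 cm and turns go in shares of pi/2 rad. I convert before sending: -0.177 m / 0.25 = -0.708, -0.146 m / 0.25 = -0.584, 0.25 rad / 1.5708 = 0.1592.

Call:
inch_along([
  {"dx":0.12,"dy":-0.144,"drz":0.0318,"jaw":0.6},
  {"dx":0.24,"dy":-0.292,"drz":0.0637,"jaw":0.6},
  {"dx":0.36,"dy":-0.44,"drz":0.0955,"jaw":0.6},
  {"dx":0.48,"dy":-0.584,"drz":0.1273,"jaw":0.6},
  {"dx":0.58,"dy":-0.708,"drz":0.1592,"jaw":0.6},
], force=20)

```text
t: 0.65
ee_pos: [0.328, -0.3999, 0.2561]
orientation: [-0.0, 0.997, 0.074, 0.0]
ft_force: [0.3, -0.5, 0.3]
opening: 0.599
grip_force: 0.0
```

Call:
inch_along([
  {"dx":0.14,"dy":-0.08,"drz":0.0318,"jaw":0.6},
  {"dx":0.3,"dy":-0.2,"drz":0.0573,"jaw":0.6},
  {"dx":0.44,"dy":-0.32,"drz":0.0573,"jaw":0.6},
  {"dx":0.56,"dy":-0.44,"drz":0.0573,"jaw":0.6},
  {"dx":0.68,"dy":-0.56,"drz":0.0573,"jaw":0.6},
])

```text
t: 1.15
ee_pos: [0.4756, -0.2363, 0.2562]
orientation: [0.0, 1.0, 0.03, -0.0]
ft_force: [-0.9, -1.0, -0.2]
opening: 0.601
grip_force: 0.0
```

```bash
python3 -c "
from h import *
where();go(-.168,.0165,.13,.083)"
```

```text
t 1.15 groove xy -0.1426 -0.2594 z 0.2562 yaw 0.088 tz [-0. -0. -1.] F [-0.9 -1.  -0.2]
t 1.15 d [-0.0011 -0.2771  0.1262] rot [0.     0.0001 0.0048]
```

Scaled: -0.245 m / 0.25 = -0.98, -0.2 m / 0.25 = -0.8, 0.005 rad / 1.5708 = 0.0032.

Call:
inch_along([
  {"dy":-0.2,"drz":0.0032,"jaw":0.6},
  {"dy":-0.4,"drz":0.0032,"jaw":0.6},
  {"dy":-0.6,"dz":0.04,"drz":0.0032,"jaw":0.6},
  {"dy":-0.8,"dz":0.08,"drz":0.0032,"jaw":0.6},
  {"dy":-0.98,"dz":0.16,"drz":0.0032,"jaw":0.6},
], quiet=true)

```text
ok
```

Call:
inch_along([
  {"dx":-0.004,"dy":-0.08,"dz":0.08,"jaw":0.6},
  {"dx":-0.004,"dy":-0.128,"dz":0.2,"jaw":0.6},
  {"dx":-0.004,"dy":-0.128,"dz":0.344,"jaw":0.6},
  {"dx":-0.004,"dy":-0.128,"dz":0.344,"jaw":0.6},
], quiet=true)

```text
ok
```

```bash
python3 - <<'E'
from h import *
where();go(-.168,.0165,.106,.083)
c=r.read_camera('wrist'); import cv2; cv2.imwrite('pics/w1.png',c['frame'][:,:,::-1])
E
```

```text
t 2.05 groove xy -0.1704 0.0139 z 0.1266 yaw 0.084 tz [-0.006 -0.    -1.   ] F [-0.7 -0.5  0.7]
t 2.05 d [ 0.0027 -0.0024  0.0206] rot [-0.0002  0.0065  0.0006]
```

View pics/w1.png

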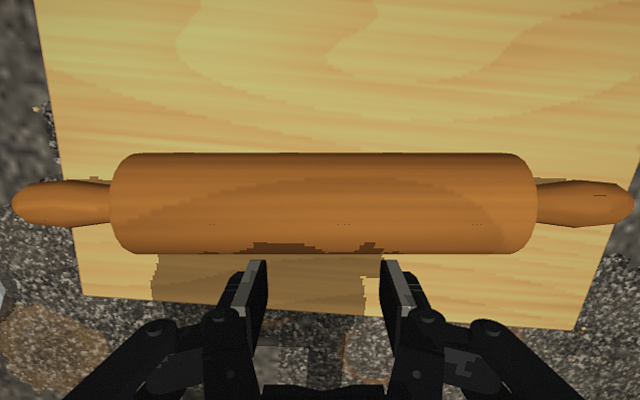

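The wrist view shows the barrel (cols 110–535, rows 152–253) square to the image. The fingers are centred on it at col ~323. Next I'll descend gently.

Scaled: 0.022 m / 0.25 = 0.088, 0.021 m / 0.25 = 0.084.

Call:
inch_along([
  {"dx":0.008,"dy":-0.008,"dz":0.032,"jaw":0.6},
  {"dx":0.008,"dy":-0.008,"dz":0.064,"jaw":0.6},
  {"dx":0.008,"dy":-0.008,"dz":0.076,"jaw":0.6},
  {"dx":0.008,"dy":-0.008,"dz":0.084,"jaw":0.6},
  {"dx":0.008,"dy":-0.008,"dz":0.088,"jaw":0.6},
])

```text
t: 2.6
ee_pos: [0.4592, 0.0393, 0.1089]
orientation: [0.0, 1.0, 0.028, 0.0]
ft_force: [-0.2, 0.3, 0.2]
opening: 0.601
grip_force: 0.0
```

```bash
python3 -c "
from h import *
where()"
```

```text
t 2.6 groove xy -0.1664 0.0157 z 0.1089 yaw 0.082 tz [ 0. -0. -1.] F [-0.2  0.3  0.2]
```

Scaled: 0.006 m / 0.25 = 0.024, 0.004 m / 0.25 = 0.016.

Call:
inch_along([
  {"dz":0.008,"jaw":0.6},
  {"dz":0.016,"jaw":0.6},
  {"dz":0.024,"jaw":0.6},
], only="pos|ft")

```text
ee_pos: [0.4592, 0.0395, 0.1027]
ft_force: [-0.2, 0.0, 0.0]
```

Call:
inch_along([
  {"dz":0.008,"jaw":0.6},
  {"dz":0.012,"jaw":0.6},
], only="pos|ft")

```text
ee_pos: [0.4598, 0.0395, 0.1009]
ft_force: [-1.0, 0.9, 16.8]
```

Scaled: 0.03 m / 0.25 = 0.12, 0.023 m / 0.25 = 0.092, 0.03 rad / 1.5708 = 0.0191.

Call:
inch_along([
  {"dx":0.02,"drz":0.0038,"jaw":0.6},
  {"dx":0.044,"drz":0.0076,"jaw":0.6},
  {"dx":0.068,"drz":0.0115,"jaw":0.6},
  {"dx":0.092,"drz":0.0153,"jaw":0.6},
  {"dx":0.12,"drz":0.0191,"jaw":0.6},
], only="pos|ft")

```text
ee_pos: [0.4904, 0.0412, 0.1015]
ft_force: [0.2, 0.7, 15.8]
```

```bash
python3 - <<'E'
from h import *
import cv2
where()
c=r.read_camera('wrist'); cv2.imwrite('pics/w2.png',c['frame'][:,:,::-1])
c=r.read_camera('top'); cv2.imwrite('pics/t2.png',c['frame'][:,:,::-1])
E
```

```text
t 3.6 groove xy -0.1353 0.0184 z 0.1015 yaw 0.053 tz [ 0.003  0.    -1.   ] F [ 0.2  0.7 15.8]
```

View pics/w2.png

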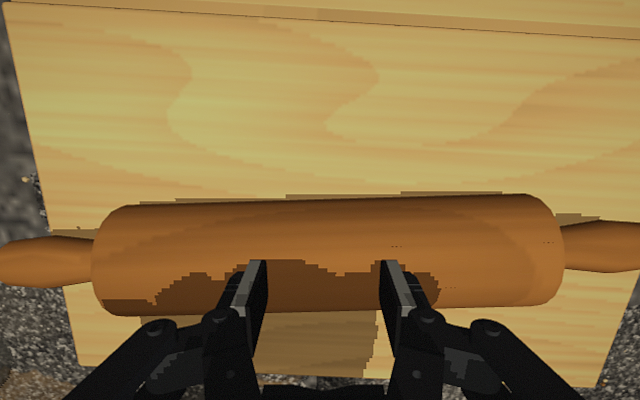

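The wrist view shows the pin rolling under the fingers; its far edge runs (130,205)–(525,194), left end lagging. I'll fit the pin's pose automatically from that edge.

```bash
cat >> h.py <<'E'
import cv2
from scipy.optimize import least_squares
def pin(save=None,frame=None,h=.05):
    s=r.sense(); q=s['orientation']; R=Ro.from_quat([q[1],q[2],q[3],q[0]])
    c=r.read_camera('wrist'); f=c['frame'].astype(float) 
    if save: cv2.imwrite(save,c['frame'][:,:,::-1])
    m=(f[:,:,1]/(f[:,:,0]+1)<.66)&(f[:,:,0]>60); H=np.array(c['hand_eye'])
    m=cv2.morphologyEx(m.astype(np.uint8),cv2.MORPH_OPEN,np.ones((9,9)))
    pts=[]
    for u in range(140,500,6):
        w=np.flatnonzero(m[:,u])
        if len(w)>20: pts.append((u,w[0]-.5))
    pts=np.array(pts); k=np.polyfit(pts[:,0],pts[:,1],1); e=np.abs(np.polyval(k,pts[:,0])-pts[:,1]); pts=pts[e<max(2,2*np.median(e))]
    d=np.c_[(pts[:,0]-c['cx'])/c['fx'],(pts[:,1]-c['cy'])/c['fy'],np.ones(len(pts))]
    d=R.apply(d@H[:3,:3].T); o=R.apply(H[:3,3])+s['ee_pos']
    def res(p):
        a=np.r_[-np.sin(A+p[1]),np.cos(A+p[1]),0]; P=np.r_[G+p[0]*GX,h]
        n=np.cross(d,a); n/=np.linalg.norm(n,axis=1)[:,None]; return np.abs(n@(o-P))-.03
    dd=(np.array(s['ee_pos'][:2])-G)@GX
    z=least_squares(res,[dd-.0,.0],loss='soft_l1',f_scale=.001)
    print('pin x(at y=0) %.4f yaw %.4f rms %.5f n %d row0 %.0f'%(*z.x,np.sqrt(np.mean(res(z.x)**2)),len(pts),pts[0,1]))
E
python3 - <<'E'
from h import *
pin();where()
E
```

```text
pin x(at y=0) -0.1384 yaw 0.0820 rms 0.00020 n 60 row0 206
t 3.75 groove xy -0.1352 0.0184 z 0.1015 yaw 0.053 tz [ 0.003  0.    -1.   ] F [-0.4  0.7 15.5]
```

Scaled: 0.022 m / 0.25 = 0.088, 0.017 m / 0.25 = 0.068.

Call:
inch_along([
  {"dx":0.02,"jaw":0.6},
  {"dx":0.044,"jaw":0.6},
  {"dx":0.068,"jaw":0.6},
  {"dx":0.088,"jaw":0.6},
  {"dx":0.088,"dz":-0.024,"jaw":0.6},
], only="pos|ft")

```text
ee_pos: [0.5112, 0.0418, 0.1055]
ft_force: [-0.4, 0.8, 0.4]
```

```bash
python3 - <<'E'
from h import *
pin();where();go(-.15,.022,.11,.082)
E
```

```text
pin x(at y=0) -0.1281 yaw 0.0824 rms 0.00026 n 60 row0 220
t 4.3 groove xy -0.1144 0.0194 z 0.1067 yaw 0.053 tz [ 0. -0. -1.] F [ 0.5 -0.8  1.9]
t 4.3 d [-0.0354 -0.0044 -0.0033] rot [ 0.0001 -0.0002 -0.0293]
```

Scaled: -0.033 m / 0.25 = -0.132, -0.004 m / 0.25 = -0.016, -0.03 rad / 1.5708 = -0.0191.

Call:
inch_along([
  {"dx":-0.06,"dy":-0.008,"dz":-0.016,"drz":-0.0064,"jaw":0.6},
  {"dx":-0.132,"dy":-0.016,"dz":-0.016,"drz":-0.0191,"jaw":0.6},
  {"dx":-0.132,"dy":-0.016,"dz":0.008,"drz":-0.0191,"jaw":0.6},
  {"dx":-0.132,"dy":-0.016,"dz":0.02,"drz":-0.0191,"jaw":0.6},
  {"dx":-0.132,"dy":-0.016,"dz":0.024,"drz":-0.0191,"jaw":0.6},
], only="pos|ft")

```text
ee_pos: [0.4781, 0.0448, 0.0993]
ft_force: [-0.7, 0.4, 1.6]
```

```bash
python3 -c "
from h import *
where()"
```

```text
t 4.8 groove xy -0.1476 0.0216 z 0.0993 yaw 0.082 tz [-0.001 -0.    -1.   ] F [-0.7  0.4  1.6]
```

Scaled: 0.034 m / 0.25 = 0.136, 0.027 m / 0.25 = 0.108.

Call:
inch_along([
  {"dx":0.024,"jaw":0.6},
  {"dx":0.052,"jaw":0.6},
  {"dx":0.08,"jaw":0.6},
  {"dx":0.108,"jaw":0.6},
  {"dx":0.136,"jaw":0.6},
], only="pos|ft")

```text
ee_pos: [0.5139, 0.0468, 0.1015]
ft_force: [-0.5, 0.6, 15.4]
```

Call:
inch_along([
  {"dx":0.028,"jaw":0.6},
  {"dx":0.056,"jaw":0.6},
  {"dx":0.084,"jaw":0.6},
  {"dx":0.112,"jaw":0.6},
  {"dx":0.136,"jaw":0.6},
], only="pos|ft")

```text
ee_pos: [0.5475, 0.0487, 0.1007]
ft_force: [1.0, 0.7, 5.3]
```

Call:
inch_along([
  {"dx":0.004,"jaw":0.6},
  {"dz":-0.032,"jaw":0.6},
  {"dz":-0.032,"jaw":0.6},
], only="pos|ft")

```text
ee_pos: [0.5465, 0.0486, 0.1087]
ft_force: [0.1, -0.7, -0.8]
```

```bash
python3 - <<'E'
from h import *
pin();where()
E
```

```text
pin x(at y=0) -0.0938 yaw 0.0800 rms 0.00020 n 59 row0 216
t 6.15 groove xy -0.0796 0.0273 z 0.1082 yaw 0.082 tz [ 0.001 -0.    -1.   ] F [-0.   0.3  0.2]
```

Scaled: -0.036 m / 0.25 = -0.144, 0.004 m / 0.25 = 0.016.

Call:
inch_along([
  {"dx":-0.08,"dy":0.008,"jaw":0.6},
  {"dx":-0.144,"dy":0.016,"jaw":0.6},
  {"dx":-0.144,"dy":0.016,"dz":0.024,"jaw":0.6},
  {"dx":-0.144,"dy":0.016,"dz":0.032,"jaw":0.6},
  {"dx":-0.144,"dy":0.016,"dz":0.036,"jaw":0.6},
], only="pos|ft")

```text
ee_pos: [0.5105, 0.0427, 0.0984]
ft_force: [-0.0, -0.3, 2.3]
```

Call:
inch_along([
  {"dx":0.024,"jaw":0.6},
  {"dx":0.052,"jaw":0.6},
  {"dx":0.08,"jaw":0.6},
  {"dx":0.108,"jaw":0.6},
  {"dx":0.136,"jaw":0.6},
], only="pos|ft")

```text
ee_pos: [0.5466, 0.0447, 0.1014]
ft_force: [-0.6, -0.5, 21.2]
```

Call:
inch_along([
  {"dx":0.028,"jaw":0.6},
  {"dx":0.056,"jaw":0.6},
  {"dx":0.084,"jaw":0.6},
  {"dx":0.112,"jaw":0.6},
  {"dx":0.136,"jaw":0.6},
], only="pos|ft")

```text
ee_pos: [0.5803, 0.0466, 0.1008]
ft_force: [1.1, 1.4, 12.4]
```

Call:
inch_along([
  {"dx":0.004,"jaw":0.6},
  {"dz":-0.032,"jaw":0.6},
  {"dz":-0.032,"jaw":0.6},
], only="pos|ft")

```text
ee_pos: [0.5787, 0.0465, 0.1076]
ft_force: [0.2, -1.0, 0.1]
```

```bash
python3 - <<'E'
from h import *
pin();where()
E
```

```text
pin x(at y=0) -0.0593 yaw 0.0814 rms 0.00019 n 60 row0 212
t 8.0 groove xy -0.0474 0.026 z 0.107 yaw 0.083 tz [ 0.  0. -1.] F [-0.1  0.2  0.1]
```

Scaled: -0.034 m / 0.25 = -0.136, -0.02 m / 0.25 = -0.08.

Call:
inch_along([
  {"dx":-0.08,"dy":0.008,"jaw":0.6},
  {"dx":-0.136,"dy":0.012,"jaw":0.6},
  {"dx":-0.136,"dy":0.012,"dz":0.024,"jaw":0.6},
  {"dx":-0.136,"dy":0.012,"dz":0.028,"jaw":0.6},
  {"dx":-0.136,"dy":0.012,"dz":0.032,"jaw":0.6},
], only="pos|ft")

```text
ee_pos: [0.5447, 0.0416, 0.0984]
ft_force: [-0.8, -0.2, 2.6]
```

Call:
inch_along([
  {"dx":0.024,"jaw":0.6},
  {"dx":0.048,"jaw":0.6},
  {"dx":0.072,"jaw":0.6},
  {"dx":0.096,"jaw":0.6},
  {"dx":0.12,"jaw":0.6},
], only="pos|ft")

```text
ee_pos: [0.5766, 0.0434, 0.1014]
ft_force: [0.1, -0.3, 20.1]
```

Call:
inch_along([
  {"dx":0.024,"jaw":0.6},
  {"dx":0.048,"jaw":0.6},
  {"dx":0.072,"jaw":0.6},
  {"dx":0.096,"jaw":0.6},
  {"dx":0.112,"jaw":0.6},
], only="pos|ft")

```text
ee_pos: [0.6046, 0.045, 0.1014]
ft_force: [-0.3, 1.2, 18.5]
```

Call:
inch_along([
  {"dx":0.004,"jaw":0.6},
  {"dz":-0.032,"jaw":0.6},
  {"dz":-0.032,"jaw":0.6},
], only="pos|ft")

```text
ee_pos: [0.6029, 0.0448, 0.1076]
ft_force: [1.1, -0.3, 0.0]
```

```bash
python3 - <<'E'
from h import *
pin();where()
E
```

```text
pin x(at y=0) -0.0295 yaw 0.0836 rms 0.00000 n 60 row0 204
t 9.85 groove xy -0.0232 0.025 z 0.1069 yaw 0.083 tz [ 0. -0. -1.] F [ 0.1 -0.4 -0.1]
```

Scaled: -0.023 m / 0.25 = -0.092, -0.015 m / 0.25 = -0.06.

Call:
inch_along([
  {"dx":-0.06,"dy":0.004,"jaw":0.6},
  {"dx":-0.092,"dy":0.008,"jaw":0.6},
  {"dx":-0.092,"dy":0.008,"dz":0.02,"jaw":0.6},
  {"dx":-0.092,"dy":0.008,"dz":0.028,"jaw":0.6},
  {"dx":-0.092,"dy":0.008,"dz":0.03,"jaw":0.6},
], only="pos|ft")

```text
ee_pos: [0.5802, 0.0415, 0.1]
ft_force: [-1.7, -0.2, 10.6]
```

Call:
inch_along([
  {"dx":0.016,"jaw":0.6},
  {"dx":0.032,"jaw":0.6},
  {"dx":0.048,"jaw":0.6},
  {"dx":0.064,"jaw":0.6},
  {"dx":0.08,"jaw":0.6},
], only="pos|ft")

```text
ee_pos: [0.6011, 0.0426, 0.1013]
ft_force: [0.3, -2.4, 16.2]
```

```bash
python3 - <<'E'
from h import *
pin('pics/w3.png');where()
E
```

```text
pin x(at y=0) -0.0179 yaw 0.0829 rms 0.00009 n 60 row0 184
t 10.9 groove xy -0.0241 0.0227 z 0.1013 yaw 0.082 tz [ 0.004 -0.    -1.   ] F [-0.  -1.4 16.5]
```

View pics/w3.png

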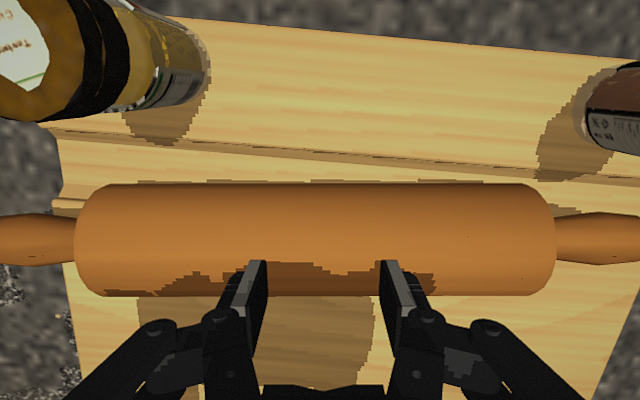

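The pin's middle is now at the near groove edge (about -20 mm). Both jars, at (100,60) and (610,115), are clear. A small further push should drop it.

Scaled: 0.012 m / 0.25 = 0.048, 0.009 m / 0.25 = 0.036.

Call:
inch_along([
  {"dx":0.012,"jaw":0.6},
  {"dx":0.024,"jaw":0.6},
  {"dx":0.036,"jaw":0.6},
  {"dx":0.048,"jaw":0.6},
], only="pos|ft")

```text
ee_pos: [0.6129, 0.0429, 0.1008]
ft_force: [1.6, -5.2, 12.3]
```

```bash
python3 - <<'E'
from h import *
pin();where()
E
```

```text
pin x(at y=0) -0.0114 yaw 0.0849 rms 0.00026 n 60 row0 194
t 11.35 groove xy -0.0125 0.0233 z 0.1008 yaw 0.082 tz [ 0.004 -0.001 -1.   ] F [ 1.3 -4.7 12.3]
```

Scaled: -0.03 m / 0.25 = -0.12, -0.02 m / 0.25 = -0.08.

Call:
inch_along([
  {"dx":0.016,"jaw":0.6},
  {"dx":0.024,"jaw":0.6},
  {"dx":0.024,"dz":-0.024,"jaw":0.6},
  {"dx":0.016,"dz":-0.08,"jaw":0.6},
  {"dz":-0.12,"jaw":0.6},
], only="pos|ft")

```text
ee_pos: [0.6113, 0.0434, 0.1305]
ft_force: [-0.0, -0.3, 0.0]
```

Call:
inch_along([
  {"dx":-0.04,"dz":-0.08,"jaw":0.6},
  {"dx":-0.12,"dz":-0.2,"jaw":0.6},
  {"dx":-0.12,"dz":-0.2,"jaw":0.6},
], only="pos|ft")

```text
ee_pos: [0.581, 0.0417, 0.1845]
ft_force: [1.0, -0.6, 0.0]
```

```bash
python3 - <<'E'
from h import *
pin('pics/w4.png');pin(h=.0414);where()
E
```

```text
pin x(at y=0) 0.0001 yaw -0.0008 rms 0.00060 n 53 row0 88
pin x(at y=0) -0.0001 yaw -0.0010 rms 0.00054 n 53 row0 88
t 12.25 groove xy -0.0444 0.0213 z 0.1808 yaw 0.083 tz [ 0.002  0.    -1.   ] F [-0.9 -0.5  0. ]
```

View pics/w4.png

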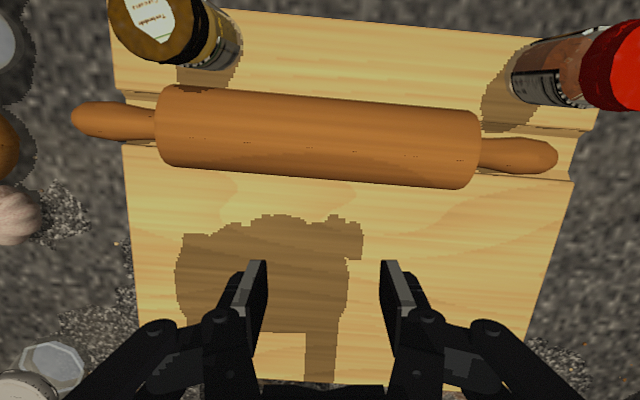

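The view shows the barrel (155–480, 85–188) lying along the groove, with fitted x ≈ 0 and yaw ≈ -0.001. The jars still stand and the fingers are clear. I'll confirm it is at rest and then hand in.

Call:
inch_along([
  {"jaw":0.6},
  {"jaw":0.6},
  {"jaw":0.6},
  {"jaw":0.6},
  {"jaw":0.6},
], only="ft")

```text
ft_force: [0.2, -0.3, -0.5]
```

```bash
python3 - <<'E'
from h import *
pin(h=.0414); print(r.sign_off())
E
```

```text
pin x(at y=0) -0.0001 yaw -0.0000 rms 0.00072 n 54 row0 90
the job is handed in; nothing more can be done
None
```

The rolling pin was rolled into the groove and is seated along its length, within about 1 mm and 0.001 rad of the groove line by camera fit. It was at rest, the gripper was clear, and both spice jars stood upright in the last view. The job is handed in, at about 13 s of the 58 s allowed, and no verdict was returned.

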